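Tip the counterweighted lid open and stand the jar in the store

TASK

Put the short white jar away in the steel store box: lift the box's counterweighted lid gently by its front lip and let go of it as soon as it tips over its balance point, so that it lies back on its stop by its own weight; do not push it to the stop and never let it drop shut. Then stand the jar upright on the floor of the box, leaving the lid open and the small brown bottle near the jar undisturbed.

Things in the scene. Friction and masses are not known exactly. Their poses are not given: they have to be found in the camera images.
- store_box: open-topped plain steel box fixed to the worktop, 180 (x) x 210 (y) x 75 mm high, walls 4 mm; origin at the centre of its underside; its -x side is the front, with the lid's lip, and looks roughly to the robot's right; the hinge is on the left. It stands at a different place and yaw each time
- box_floor (a point): centre of the inner floor of the box (top face of the floor, 8 mm above the worktop); inside the walls there is 172 (x) x 202 (y) mm, axes as the box; the rim is 67 mm above it
- hinge (a point): middle of the lid's hinge axis, at the back of the box 78 mm above the worktop, 99 mm behind the box's centre; the axis runs along the box's y; axes as the box. On the lid here stands a rod with a 0.5 kg round weight (40 mm diameter, 64 mm long) clamped at a different height each time; the lid weighs 0.7 kg
- lip (a point): middle of the front edge of the lid's lip: centre of a rolled edge of 8 mm diameter, 84 mm wide, 216 mm from the hinge axis; shut, it is 80 mm above the worktop, 2 mm above the hinge axis. The lip is a 4 mm plate that stands 24 mm out in front of the lid and box wall, free below. Axes turn with the lid, as the box's when shut
- lid (a joint): lid angle in rad: 0 shut, grows as the front rises, 1.8 on its back stop. The balance point lies anywhere between about 0.75 and 1.05 rad: below it the lid falls shut, above it goes on by itself to the stop (damped hinge, 1 to 3 s). About 3 N up at the lip raise it from shut, less towards balance. The robot may push it up to 1.2 rad, not beyond
- jar_mid (a point): short white jar with a screw lid, 45 mm diameter, 78 mm tall, 0.1 to 0.21 kg, standing loose on the worktop to the right of the box, in front of or behind the bottle; this point is on its axis, half-way up (39 mm); z is its upright axis
- bottle_mid (a point): bystander: brown bottle with a white cap, 55 mm diameter, 105 mm tall, loose to the right of the box, in front of or behind the jar; this point is on its axis 52 mm up
Mind the look-alikes: they are no part of the job. What is meant by the part that bears jar_mid is not green, and is the smaller of those in its own colour.

How it is judged:
On the way, in this order (a step that is already met when the one before it is completed fails the run):
1. the lid lies back on its stop by itself, untouched, with the jar still outside (value of joint lid above 1.7 rad and contact force between lid and anything else below 0.3 N and horizontal distance between jar_mid and box_floor above 0.12 m), for 0.2 s.
2. the jar stands in the box (z of jar_mid in the frame of box_floor below 0.046 m and horizontal distance between jar_mid and box_floor below 0.11 m), for 0.2 s.
At the end, for the whole second after the job is handed in: The lid rests on its back stop (above 1.7 rad); the jar stands upright (within 0.12 rad) on the floor inside the box, at rest and released (value of joint lid above 1.7 rad and z of jar_mid in the frame of box_floor between 0.032 and 0.046 m and x of jar_mid in the frame of box_floor between -0.08 and 0.08 m and y of jar_mid in the frame of box_floor between -0.095 and 0.095 m and angle between jar_mid's own z axis and vertical below 0.12 rad and linear speed of jar below 0.02 m/s and contact force between jar and the fingers below 0.1 N); the robot touches nothing.
It fails at once if the lid drops shut (closes faster than 0.8 rad/s) (velocity of joint lid below -0.8 rad/s).
It fails at once if the robot pushes the lid on towards its stop (touches it beyond 1.2 rad) (value of joint lid above 1.25 rad and (contact force between lid and the fingers above 1.5 N or contact force between lid and the arm above 1.5 N)).
It fails at once if the lid is forced (more than 20 N) (contact force between lid and the fingers above 20 N or contact force between lid and the arm above 20 N).
It fails at once if the brown bottle is moved more than 30 mm or tipped (distance of bottle_mid from where it was at the start of the episode above 0.03 m or angle between bottle_mid's own z axis and vertical above 0.3 rad).
It fails at once if the jar is dropped or thrown into the box (linear speed of jar above 0.45 m/s and contact force between jar and the fingers below 0.1 N).
It also fails if it takes over 61 s, if anything falls off the work surface, if the arm or the gripper's body presses on something with over 40 N, if the wrist force passes 120 N, or if a joint passes its speed limit or range.

ROBOT

A 7-joint arm with a two-finger parallel gripper is mounted at the origin on a cart in front of the work surface, level with it; the furniture and walls round the work are solid. World frame = base frame: x ahead of the robot, y to its left, z up, the work surface at z = 0. Lengths are in m, angles in rad, forces in N, time in s.
With the tool pointing down it reaches from about 0.425 to 0.925 m from the base axis. Payload 6.8 kg.
Tool frame: the origin (TCP) lies on the front face of the gripper's body, between the roots of the fingers; the fingertips stand 73 mm ahead of it and the grasp point (between the pads) lies 54 mm ahead of it (env.nose_length is the distance from the TCP to the fingertips, in m); z points along the fingers, y is the direction in which the jaws open and shut (so a half turn about z gives the same grasp; the last joint's range is limited). The gripper opens to 85 mm and grips with 20 to 120 N. Pads are 22 mm wide; open, the fingers measure 114 mm over their backs; the gripper's body (76 mm by 85 mm) begins 54 mm behind the grasp point. The pads swing forward as they close: fully open they stand 13 mm farther back than shut.
Start: joints at [-0.108, 0.477, 0.022, 1.555, -0.011, 1.109, -0.083], TCP at [0.675, 0, 0.304] pointing down, gripper open.
Joint ranges: [-2.96, 2.96], [-0.34, 2.1], [-1.41, 1.46], [0.24, 2.44], [-1.37, 4.51], [0.17, 1.92], [-2.96, 2.96]. Speed limits (rad/s): [2.39, 2.39, 3.14, 3.14, 3.14, 3.14, 3.14].

INTERFACE

Orientations are given as a unit quaternion [w, x, y, z].
In Python, from cell import env, kin, camera, calibration, job gives the robot as it stands. The module is installed in compiled form; this text tells all that it offers. Calls block until the motion is done:
- env.reach(position, orientation): joint-space move of the TCP to a pose.
- env.movel(position, velocity=0.15, rot=None, stop_force=None): straight line of the TCP; rot=None keeps the orientation; velocity is the mean speed in m/s. With stop_force (N) it stops when the force on the tool has changed by that much, and returns True; else False.
- env.goto_joints(angles): joint-space move.
- env.grip(opening, f_grip=None): finger opening in m; f_grip is the grip in N (None keeps the last); returns when the fingers have stopped.
- env.dwell(seconds).
- kin.inverse_kinematics(position, orientation): joint angles nearest the present ones, or None.
- env.get_state(): the state.
- camera(name): name is "scene" or "side" or "wrist"; returns (picture, depth): 400x640x3 uint8, blue, green, red; 400x640 float32, m along the optical axis (not along the pixel's ray), 0 where there is no reading.
- calibration(name): a dict with "fx", "fy", "cx", "cy" (pixels), "k1" (the pictures are not rectified: a ray, as slopes to the right and down, at radius r is drawn at 1 + k1 r^2 times it, then the intrinsics apply), "rvec" (rotation vector, rad) and "tvec" (3), from world to camera coordinates, as OpenCV has them. Camera axes: x right, y down, z forward; pixel columns grow to the right and rows downward; lengths in m; the calibration is good to about 2 mm. A picture is of the moment at which its call begins: read the wrist's pose just before it. calibration takes no time and is no camera call; for the wrist camera it gives the pose at the moment of the call.
A pose or a line that the arm cannot do raises env.PlanningError and nothing moves.
- job.job_done(): hands the job in, once; it reports no verdict.
The state is a dict: "time": time; "qpos": joint angles; "joint_velocities": joint speeds; "joint_torque": joint torques, N m; "tcp_pos": TCP position; "orientation": TCP orientation; "force": force on the tool from outside, world axes, zero at the start; "torque": the same for the moment, N m; "opening": finger opening in m.
Only numpy, scipy, OpenCV 4.12 (cv2) and the standard library are available. Lean on these libraries where they do the work, as an engineer would, in place of code of your own. Each camera call takes 0.05 s, during which the arm holds its last target.

## Working session

There is one attempt and no reset: what is moved stays moved. The work goes in short steps, each a Python script; the robot and the scene stay as the last script left them, time stands still between calls to the robot, and variables do not carry over. Pictures are saved under pics/ and viewed, and the job is handed in when it is done.

```bash
mkdir -p pics; ls; cat > h.py <<'E'
import numpy as np, cv2
from cell import env, kin, camera, calibration, job
def cal(n):
    c=calibration(n); R,_=cv2.Rodrigues(np.array(c["rvec"],float)); return c,R,np.array(c["tvec"],float).ravel()
def ray(C,u,v):
    c,R,t=C
    xd=(u-c["cx"])/c["fx"]; yd=(v-c["cy"])/c["fy"]; x,y=xd,yd
    for _ in range(20):
        s=1+c["k1"]*(x*x+y*y); x,y=xd/s,yd/s
    return x,y
def onplane(C,u,v,z):
    c,R,t=C; x,y=ray(C,u,v); o=-R.T@t; d=R.T@np.array([x,y,1.0]); return o+d*(z-o[2])/d[2]
def pt(C,u,v,depth):
    c,R,t=C; x,y=ray(C,u,v); return R.T@(np.stack([x*depth,y*depth,depth*np.ones_like(x)])-(t if np.ndim(x)==0 else t[:,None]))
def cloud(C,dep,mask=None):
    m=dep>0
    if mask is not None: m&=mask
    v,u=np.nonzero(m); return pt(C,u.astype(float),v.astype(float),dep[v,u].astype(float)).T,u,v
def proj(C,p):
    c,R,t=C; q=R@np.array(p)+t; x,y=q[0]/q[2],q[1]/q[2]; s=1+c["k1"]*(x*x+y*y); return c["cx"]+c["fx"]*x*s, c["cy"]+c["fy"]*y*s
E
python3 - <<'E'
from h import *
for n in ("scene","side","wrist"):
    C=cal(n); i,d=camera(n); cv2.imwrite(f"pics/a_{n}.png",i); np.savez(f"a_{n}.npz",i=i,d=d,**{"c":np.array([C],dtype=object)})
    print(n,C[0],(-C[1].T@C[2]).round(3))
s=env.get_state(); print(s["time"],s["orientation"],s["force"],s["opening"])
E
```

```text
pics
scene {'fx': 416.7145626646947, 'fy': 416.7145626646947, 'cx': 313.7743019300425, 'cy': 195.68741142526179, 'k1': -0.10602580519689768, 'rvec': array([ 0.60115302, -2.45870342,  1.38889051]), 'tvec': array([0.44439245, 0.19307786, 0.74988551])} [0.128 0.685 0.558]
side {'fx': 428.835042985404, 'fy': 428.835042985404, 'cx': 313.0395681842791, 'cy': 201.241061265386, 'k1': 0.03994475736802061, 'rvec': array([ 2.63515758,  0.078208  , -0.03938531]), 'tvec': array([-0.50779404, -0.00674392,  1.26571716])} [ 0.561 -0.585  1.097]
wrist {'fx': 338.4468450472202, 'fy': 338.4468450472202, 'cx': 320.4723067448489, 'cy': 204.09681649280034, 'k1': -0.056268966264184796, 'rvec': array([-2.80685398e+00,  8.98205222e-04,  7.90594386e-04]), 'tvec': array([-0.67427325, -0.04231768,  0.38095893])} [0.674 0.085 0.373]
0.15 [-4.64433490e-04  7.07106157e-01  7.07107071e-01 -5.07093546e-04] [ 0.59151527  0.09237448 -0.32427382] 0.08515359058296443
```

View pics/a_scene.png

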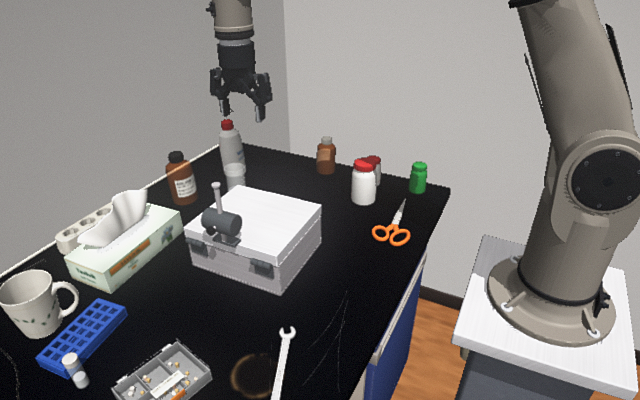

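View pics/a_side.png

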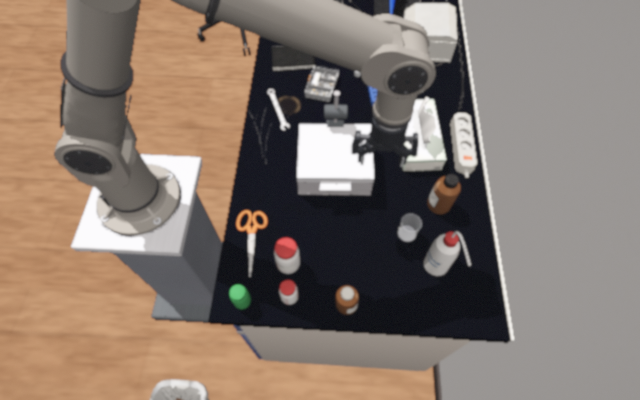

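View pics/a_wrist.png

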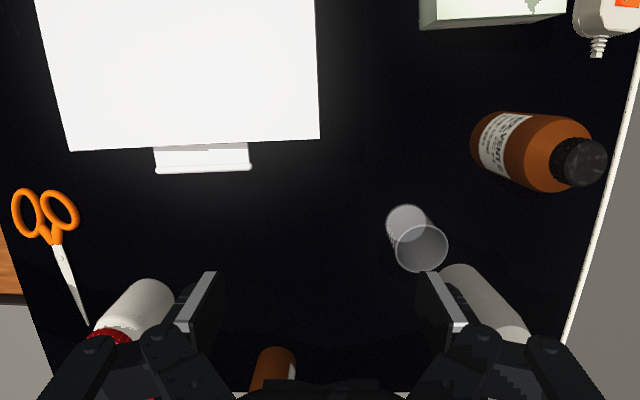

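Candidates for the jar, in side-view pixels:
- large white jar with red lid (287,255)
- small white jar with red lid (289,292)
- green jar (240,296)
- white squeeze bottle with red cap (440,255)

I choose the small one at (289,292): it isn't green and is the smaller of the white ones. The brown bottle with a white cap is at (347,298). I'll check this in a close crop with measurements.

```bash
python3 - <<'E'
from h import *
L=lambda n:(lambda z:(z["i"],z["d"],tuple(z["c"][0])))(np.load(f"a_{n}.npz",allow_pickle=True))
i,d,C=L("side")
cv2.imwrite("pics/crop1.png",cv2.resize(i[225:325,220:380],None,fx=5,fy=5,interpolation=cv2.INTER_CUBIC))
P,u,v=cloud(C,d)
hsv=cv2.cvtColor(i,cv2.COLOR_BGR2HSV)
# objects on right region
for nm,(u0,u1,v0,v1) in dict(bigjar=(268,306,232,275),jar=(276,302,277,308),green=(226,255,283,310),bottle=(332,362,283,315)).items():
    s=(u>=u0)&(u<u1)&(v>=v0)&(v<v1)&(P[:,2]>0.02)
    Q=P[s]; zt=np.percentile(Q[:,2],98); T=Q[Q[:,2]>zt-0.008]
    print(nm,"ztop",zt.round(3),"topcentre",((T.min(0)+T.max(0))/2).round(3),"ext",(T.max(0)-T.min(0)).round(3), "all ext",(Q.max(0)-Q.min(0)).round(3),Q.mean(0).round(3))
# lid: white pixels height
i,d,C=L("wrist"); P,u,v=cloud(C,d)
m=(np.abs(P[:,2]-0.08)<0.02)&(P[:,1]>0.0)&(np.abs(P[:,0]-.57)<.15)
print("lid z",np.median(P[m,2]))
mask=np.zeros(i.shape[:2],np.uint8); mask[v[m],u[m]]=255
cv2.imwrite("pics/mask.png",mask)
for (a,b,z) in [(71,151,.08),(320,138,.08),(156,172,.08),(251,169,.08),(155,148,.08),(249,143,.08),(35,0,.08),(316,0,.08)]: print((a,b),onplane(C,a,b,z).round(4), d[b,a])
i,d,C=L("scene")
cv2.imwrite("pics/crop2.png",cv2.resize(i[130:300,170:450],None,fx=2.8,fy=2.8,interpolation=cv2.INTER_CUBIC))
E
```

```text
bigjar ztop 0.114 topcentre [ 0.454 -0.176  0.111] ext [0.051 0.052 0.01 ] all ext [0.062 0.058 0.095] [ 0.456 -0.186  0.089]
jar ztop 0.082 topcentre [ 0.463 -0.266  0.079] ext [0.04  0.038 0.009] all ext [0.046 0.041 0.064] [ 0.465 -0.272  0.067]
green ztop 0.082 topcentre [ 0.341 -0.285  0.08 ] ext [0.038 0.036 0.011] all ext [0.042 0.041 0.065] [ 0.346 -0.29   0.066]
bottle ztop 0.107 topcentre [ 0.608 -0.279  0.105] ext [0.028 0.028 0.011] all ext [0.055 0.051 0.09 ] [ 0.61  -0.287  0.08 ]
lid z 0.08349758817363148
(71, 151) [0.4498 0.0334 0.08  ] 0.37503046
(320, 138) [0.6739 0.0429 0.08  ] 0.37008643
(156, 172) [0.5261 0.0134 0.08  ] 0.29743218
(251, 169) [0.6126 0.0157 0.08  ] 0.38141808
(155, 148) [0.5286 0.035  0.08  ] 0.29059893
(249, 143) [0.6123 0.0388 0.08  ] 0.3728563
(35, 0) [0.4444 0.1569 0.08  ] 0.2349369
(316, 0) [0.671  0.1496 0.08  ] 0.3248786
```

```bash
echo
```

```text
(no output)
```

View pics/crop1.png

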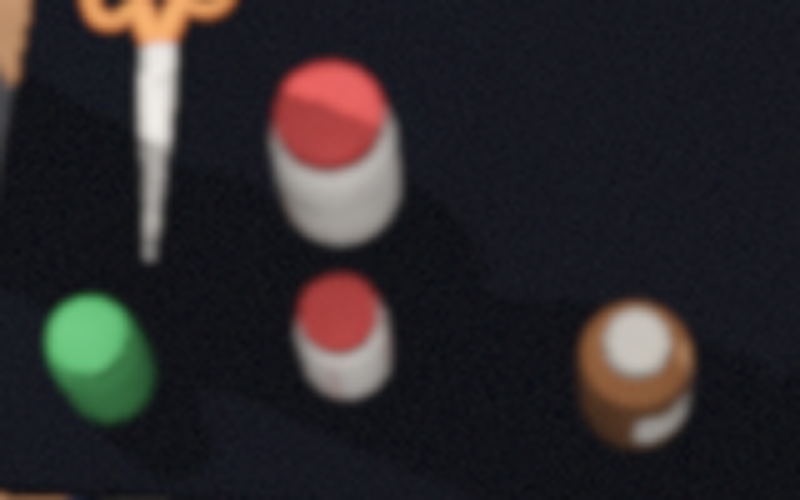

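View pics/crop2.png

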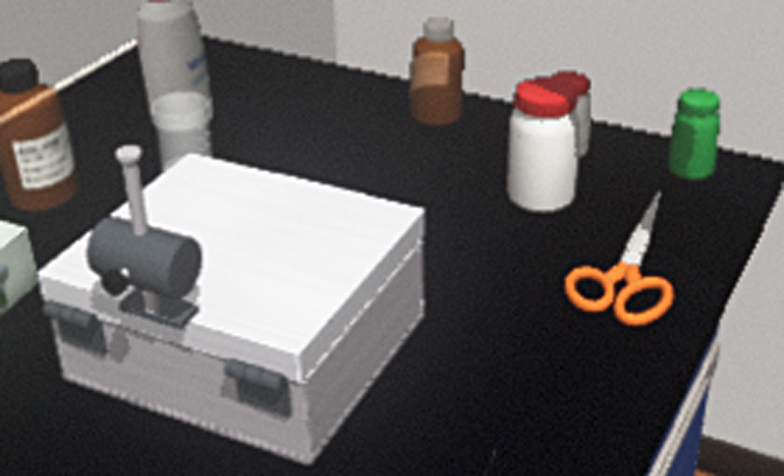

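The crop shows the small white jar with the red lid (about 40 mm top, 0.08 m tall). Beside it stands the larger white jar (0.114 m tall), which is the look-alike. Next I'll refine the box pose and check whether a lift from the front with the tool tilted is reachable.

```bash
python3 - <<'E'
from h import *
L=lambda n:(lambda z:(z["i"],z["d"],tuple(z["c"][0])))(np.load(f"a_{n}.npz",allow_pickle=True))
i,d,C=L("wrist")
g=(i.min(2)>150).astype(np.uint8); g[176:]=0; g[:,330:]=0
g=cv2.morphologyEx(g,cv2.MORPH_OPEN,np.ones((3,3)))
def edge(pts,z):
    P=np.array([onplane(C,u,v,z) for u,v in pts])[:,:2].astype(np.float32)
    vx,vy,x,y=cv2.fitLine(P,cv2.DIST_HUBER,0,.01,.01).ravel(); return np.array([x,y]),np.array([vx,vy])
row=lambda u,a,b: a+np.nonzero(g[a:b,u])[0].max()+.5
fr=[(u,row(u,100,160)) for u in list(range(80,150,5))+list(range(258,312,5))]
lf=[(np.nonzero(g[v,:200])[0].min()-.5,v) for v in range(5,140,8)]
rt=[(np.nonzero(g[v,:])[0].max()+.5,v) for v in range(5,130,8)]
lip=[(u,row(u,155,176)) for u in range(165,245,5)]
for n,e in dict(front=edge(fr,.08),left=edge(lf,.083),right=edge(rt,.083),lip=edge(lip,.08)).items(): print(n,e[0].round(4),np.degrees(np.arctan2(e[1][1],e[1][0])).round(2))
P,u,v=cloud(C,d,g.astype(bool)); m=v<130; print("lid top z",np.median(P[m,2]),np.percentile(P[m,2],[5,95]))
m=(v>160)&(u>165)&(u<245); print("lip z",np.median(P[m,2]))
i,d,C=L("scene"); 
P,u,v=cloud(C,d,i.min(2)>200); m=(P[:,2]>.07)&(P[:,2]<.095)&(u>180)&(u<325)&(v>180)
print("scene lid",np.median(P[m,2]),cv2.minAreaRect(P[m,:2].astype(np.float32)))
# kinematic check
from scipy.spatial.transform import Rotation as Ro
for yaw in (0,-20,-40,-60):
  for a in (25,35,45):
    r=Ro.from_euler('z',yaw,degrees=True)*Ro.from_matrix(np.array([[0,1,0],[np.sin(np.radians(a)),0,np.cos(np.radians(a))],[np.cos(np.radians(a)),0,-np.sin(np.radians(a))]]).T)
    q=r.as_quat()[[3,0,1,2]]; z=r.apply([0,0,1]); out=[]
    for th in (0,.5,1.1):
        p=np.array([.566,.2306-.216*np.cos(th),.078+.216*np.sin(th)-.015])-.061*z
        s=kin.inverse_kinematics(p,q); out.append(None if s is None else np.round(s,2).tolist())
    print(yaw,a,out)
print(env.nose_length)
E
```

```text
front [0.5824 0.0389] 2.28
left [0.4479 0.0973] -87.73
right [0.6711 0.101 ] -87.73
lip [0.5636 0.013 ] 2.28
lid top z 0.10125680825390004 [0.10006152 0.10247124]
lip z 0.08336241960984735
scene lid 0.07512339485528227 ((0.5654174089431763, 0.11981873214244843), (0.20791707932949066, 0.2117372304201126), 1.7975919246673584)
0 25 [None, None, None]
0 35 [None, None, [0.5, 0.3, -1.18, 2.37, 1.95, 0.77, -2.23]]
0 45 [None, [0.72, 0.49, -1.17, 2.38, 2.04, 0.68, -2.08], [-0.65, 0.08, 0.12, 2.33, 1.49, 0.36, -1.89]]
-20 25 [None, None, [-0.96, 0.29, 0.16, 2.38, 1.71, 0.96, -2.63]]
-20 35 [None, None, [-0.84, 0.2, 0.09, 2.32, 1.51, 0.81, -2.34]]
-20 45 [[0.56, 0.94, -1.19, 2.37, 2.06, 1.32, -2.3], [-1.12, 0.37, 0.76, 2.41, 1.94, 0.32, -2.69], [-0.75, 0.15, 0.08, 2.23, 1.22, 0.69, -1.99]]
-40 25 [[0.04, 0.98, -0.83, 2.29, 1.92, 1.73, -2.86], [-1.34, 0.72, 0.78, 2.36, 1.53, 0.63, -2.9], [-1.0, 0.4, 0.15, 2.18, 1.3, 1.15, -2.52]]
-40 35 [[0.35, 1.13, -1.2, 2.27, 1.97, 1.83, -2.58], [-1.33, 0.61, 0.85, 2.33, 1.37, 0.49, -2.62], [-0.96, 0.32, 0.17, 2.14, 1.16, 1.03, -2.32]]
-40 45 [[0.41, 0.99, -1.19, 2.24, 1.82, 1.55, -2.5], [-1.19, 0.46, 0.75, 2.28, 1.12, 0.47, -2.25], [-0.9, 0.26, 0.19, 2.1, 0.98, 0.93, -2.09]]
-60 25 [[-1.29, 1.07, 0.79, 2.15, 0.87, 0.57, -2.63], [-1.19, 0.72, 0.61, 2.13, 1.0, 0.91, -2.56], [-1.12, 0.55, 0.37, 1.96, 0.95, 1.26, -2.42]]
-60 35 [[-1.19, 0.91, 0.74, 2.17, 0.87, 0.52, -2.52], [-1.19, 0.64, 0.68, 2.13, 0.87, 0.79, -2.37], [-1.09, 0.47, 0.38, 1.95, 0.85, 1.17, -2.29]]
-60 45 [[-1.07, 0.77, 0.67, 2.16, 0.8, 0.48, -2.34], [-1.08, 0.52, 0.62, 2.11, 0.76, 0.75, -2.19], [-1.0, 0.39, 0.34, 1.93, 0.74, 1.11, -2.16]]
0.0726
```

```bash
cat >> h.py <<'E'
from scipy.spatial.transform import Rotation as Ro
yawb=np.radians(2.27)
bx=np.array([-np.sin(yawb),np.cos(yawb),0]); by=np.array([-np.cos(yawb),-np.sin(yawb),0]); Z=np.array([0,0,1.])
LIP=np.array([.5697,.0171,.080]); HIN=np.r_[(LIP+.216*bx)[:2],.078]; BOX=np.r_[(LIP+.117*bx)[:2],0]
def toolrot(phi,a,roll=0):
    # phi: angle of the approach from -by axis (world ~x) towards bx ; a: tilt down; top face normal in plane of bx,z; then roll
    dh=np.cos(phi)*(-by)+np.sin(phi)*bx; d=np.cos(a)*dh-np.sin(a)*Z
    n=np.cross(-by,d)  ; n=np.array(n); n=n if n[2]>0 else -n; n/=np.linalg.norm(n)
    x=n; y=np.cross(d,x); r=Ro.from_matrix(np.array([x,y,d]).T)*Ro.from_euler('z',roll)
    return r,d,n
def q4(r): return r.as_quat()[[3,0,1,2]]
def lipat(th): return HIN+(-.216*np.cos(th)-.002*np.sin(th))*bx+(.216*np.sin(th)+.002*np.cos(th))*Z
E
python3 - <<'E'
from h import *
R=np.radians
for phi in (25,30,35,40,45,50,55):
  for a in (15,20,25,30,35):
   for roll in (0,90,-90):
    r,d,n=toolrot(R(phi),R(a),R(roll)); out=[]
    for th in (0,.3,.6,.9,1.15):
        s=kin.inverse_kinematics(lipat(th)-.015*n-.061*d+by*0,q4(r))
        if s is None: break
        out.append(np.round(s,2).tolist())
    if len(out)==5 and max(abs(np.array(out[0])-np.array(out[4])))<1.5: print(phi,a,roll,n.round(2),out[0],out[2],out[4])
E
```

```text
25 35 90 [-0.03  0.86  0.52] [1.14, 1.07, -1.19, 2.38, 2.83, 0.51, 2.28] [1.05, 0.55, -1.17, 2.39, 3.18, 0.33, 1.49] [0.82, 0.23, -1.11, 2.36, 3.32, 0.26, 0.99]
25 35 -90 [-0.03  0.86  0.52] [1.14, 1.07, -1.19, 2.38, 2.83, 0.51, -0.87] [1.05, 0.55, -1.17, 2.39, 3.18, 0.33, -1.65] [0.82, 0.23, -1.11, 2.36, 3.32, 0.26, -2.15]
30 30 90 [-0.03  0.76  0.65] [1.22, 1.18, -1.2, 2.36, 3.0, 0.42, 2.14] [1.12, 0.67, -1.19, 2.38, 3.44, 0.36, 1.25] [0.91, 0.33, -1.15, 2.38, 3.51, 0.37, 0.81]
30 30 -90 [-0.03  0.76  0.65] [1.22, 1.18, -1.2, 2.36, 3.0, 0.42, -1.0] [1.12, 0.67, -1.19, 2.38, 3.44, 0.36, -1.89] [0.91, 0.33, -1.15, 2.38, 3.51, 0.37, -2.34]
35 25 90 [-0.02  0.63  0.78] [1.29, 1.29, -1.21, 2.32, 3.16, 0.3, 1.98] [1.18, 0.8, -1.2, 2.37, 3.69, 0.36, 1.01] [0.97, 0.45, -1.18, 2.39, 3.66, 0.45, 0.66]
35 25 -90 [-0.02  0.63  0.78] [1.29, 1.29, -1.21, 2.32, 3.16, 0.3, -1.16] [1.18, 0.8, -1.2, 2.37, 3.69, 0.36, -2.13] [0.97, 0.45, -1.18, 2.39, 3.66, 0.45, -2.48]
40 20 -90 [-0.02  0.49  0.87] [1.22, 1.2, -1.03, 2.27, 4.11, 0.36, -2.23] [1.23, 0.94, -1.22, 2.33, 3.99, 0.33, -2.4] [1.02, 0.59, -1
[... 3511 characters left out ...]
1.03, 0.54, -1.15, 2.19, -1.27, 0.41, 0.98]
55 30 90 [-0.02  0.58  0.82] [0.98, 0.91, -0.78, 2.13, -1.28, 0.47, -0.11] [1.05, 0.68, -0.97, 2.16, -1.18, 0.49, -0.45] [1.03, 0.54, -1.15, 2.19, -1.27, 0.41, -0.59]
55 35 0 [-0.03  0.65  0.76] [0.98, 0.87, -0.83, 2.13, -1.15, 0.39, 1.33] [0.71, 0.48, -0.55, 2.16, -1.33, 0.67, 1.2] [1.01, 0.48, -1.15, 2.16, -1.07, 0.4, 0.78]
55 35 90 [-0.03  0.65  0.76] [0.89, 0.81, -0.7, 2.13, -1.29, 0.47, -0.13] [1.03, 0.62, -0.96, 2.15, -1.04, 0.46, -0.58] [1.01, 0.48, -1.15, 2.16, -1.07, 0.4, -0.79]
55 35 -90 [-0.03  0.65  0.76] [1.19, 1.08, -1.13, 2.12, -0.13, 0.21, 1.98] [1.07, 0.65, -1.02, 2.14, -0.97, 0.43, 2.49] [1.01, 0.49, -1.15, 2.16, -1.06, 0.4, 2.34]
```

```bash
python3 - <<'E'
from h import *
R=np.radians
for phi in (60,70,80,90,105):
  for a in (40,45,50,55,60):
   for roll in (0,90,-90):
    r,d,n=toolrot(R(phi),R(a),R(roll)); out=[]
    for th in (0,.3,.6,.9,1.15):
        s=kin.inverse_kinematics(lipat(th)-.015*n-.061*d+by*0,q4(r))
        if s is None: break
        out.append(np.round(s,2).tolist())
    if len(out)==5 and max(abs(np.array(out[0])-np.array(out[4])))<1.5: print(phi,a,roll,n.round(2),out[0],out[2],out[4])
E
```

```text
60 40 0 [-0.03  0.7   0.72] [0.86, 0.78, -0.7, 2.08, -0.99, 0.47, 1.13] [0.64, 0.46, -0.5, 2.1, -1.12, 0.7, 1.0] [0.37, 0.27, -0.38, 2.12, -1.2, 0.72, 0.83]
60 40 90 [-0.03  0.7   0.72] [0.91, 0.81, -0.77, 2.08, -0.9, 0.44, -0.52] [0.27, 0.41, -0.05, 2.13, -1.29, 0.86, -0.45] [0.07, 0.25, -0.03, 2.14, -1.28, 0.8, -0.68]
60 40 -90 [-0.03  0.7   0.72] [1.0, 0.87, -0.9, 2.08, -0.65, 0.37, 2.41] [0.96, 0.58, -0.91, 2.08, -0.81, 0.54, 2.33] [0.52, 0.3, -0.55, 2.11, -1.14, 0.67, 2.36]
60 45 0 [-0.03  0.76  0.65] [0.79, 0.72, -0.66, 2.08, -0.91, 0.45, 1.04] [0.57, 0.41, -0.45, 2.09, -1.02, 0.68, 0.9] [0.3, 0.24, -0.33, 2.09, -1.06, 0.7, 0.7]
60 45 90 [-0.03  0.76  0.65] [0.4, 0.62, -0.16, 2.11, -1.3, 0.7, -0.24] [0.21, 0.38, -0.02, 2.11, -1.19, 0.81, -0.54] [0.0, 0.22, 0.01, 2.11, -1.14, 0.77, -0.81]
60 45 -90 [-0.03  0.76  0.65] [0.97, 0.83, -0.9, 2.07, -0.47, 0.35, 2.21] [0.86, 0.51, -0.83, 2.07, -0.75, 0.56, 2.25] [0.5, 0.27, -0.56, 2.08, -0.97, 0.65, 2.2]
60 50 0 [-0.03  0.81  0.59] [0.7, 0.66, -0.59, 2.08, -0.84, 0.45, 0.93] [0.48, 0.38, -0.39, 2.07, -0.91, 0.67, 0.78] [0.23, 0.22, -0.
[... 10369 characters left out ...]
.99] [-0.16, 0.42, 0.17, 1.73, -0.68, 1.28, -1.19]
105 55 -90 [-0.03  0.83  0.56] [0.56, 0.77, -0.55, 1.74, -0.22, 0.97, 1.9] [0.49, 0.58, -0.52, 1.72, -0.33, 1.13, 1.84] [0.36, 0.47, -0.53, 1.7, -0.4, 1.17, 1.71]
105 60 0 [-0.03  0.87  0.49] [0.28, 0.67, -0.2, 1.79, -0.44, 0.96, 0.48] [0.21, 0.5, -0.18, 1.75, -0.45, 1.13, 0.36] [0.08, 0.4, -0.19, 1.72, -0.47, 1.19, 0.19]
105 60 90 [-0.03  0.87  0.49] [0.04, 0.67, 0.14, 1.8, -0.65, 1.03, -0.9] [-0.06, 0.5, 0.19, 1.77, -0.61, 1.19, -1.06] [-0.21, 0.39, 0.18, 1.74, -0.61, 1.24, -1.26]
105 60 -90 [-0.03  0.87  0.49] [0.51, 0.73, -0.53, 1.77, -0.18, 0.93, 1.84] [0.44, 0.54, -0.5, 1.73, -0.28, 1.1, 1.78] [0.31, 0.44, -0.5, 1.7, -0.34, 1.15, 1.64]
```

The lift with the tool tilted 40° down and pointing at the box front is reachable close to the start configuration. Next: close the fingers, move to a pre-pose and slide under the lip.

```bash
cat >> h.py <<'E'
A=np.radians(40); RT,D,N=toolrot(np.pi/2,A); QL=q4(RT)
def tcpfor(th,h=.013,t=.055): return lipat(th)-(h+.004)*N-t*D
E
python3 - <<'E'
from h import *
env.grip(0.0)
P0=tcpfor(0)
env.reach(P0-.06*D+np.array([0,-.02,.08]),QL)
env.movel(P0-.05*D-.012*Z,.2)
r=env.movel(P0-.012*Z,.08,stop_force=4); s=env.get_state(); print(r,s["time"],s["tcp_pos"]-P0,s["force"].round(2) if hasattr(s["force"],'round') else s["force"],s["opening"])
for n in("side","wrist","scene"):
    i,d=camera(n); cv2.imwrite(f"pics/b_{n}.png",i)
C=cal("side"); print(proj(C,LIP),proj(C,P0+.073*D))
E
```

```text
False 3.2083 [ 0.00012213 -0.00028072 -0.01206722] [-0.71  0.3   0.06] -8.098888262368264e-06
(np.float64(335.1083777781836), np.float64(189.2901833313096)) (np.float64(334.8312150173661), np.float64(192.8728840929436))
```

```bash
python3 - <<'E'
import cv2,numpy as np
a=cv2.imread("pics/b_side.png")[120:260,250:430]; b=cv2.imread("pics/b_wrist.png")
a=cv2.resize(a,None,fx=4.4,fy=4.0)
cv2.imwrite("pics/b_side_c.png",a[:560,:800])
E
```

```text
(no output)
```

View pics/b_wrist.png

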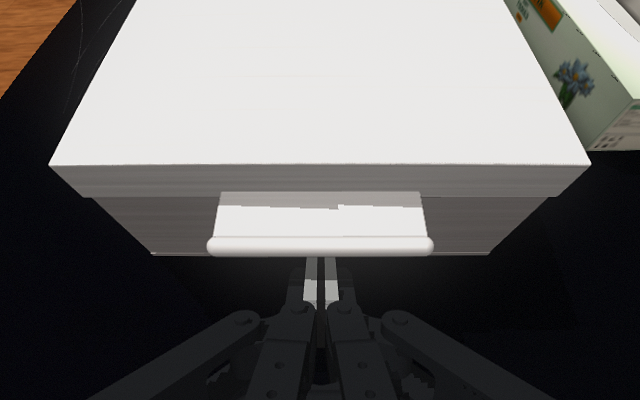

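View pics/b_side_c.png

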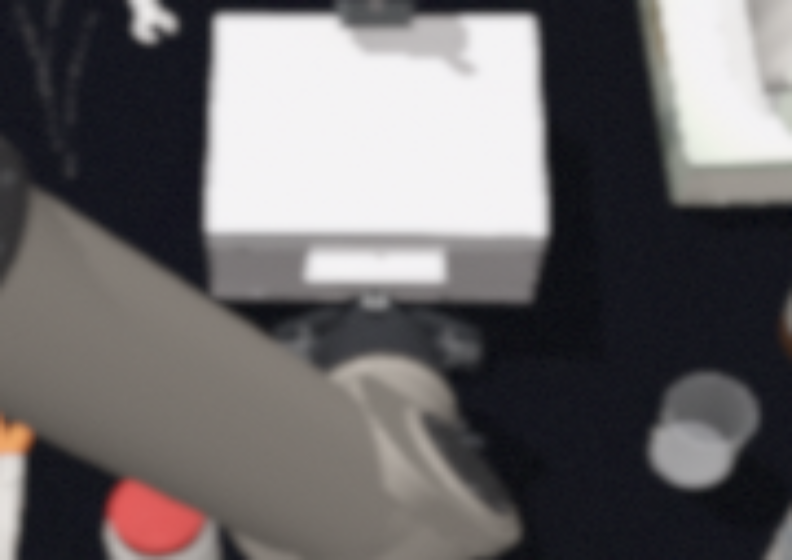

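View pics/b_scene.png

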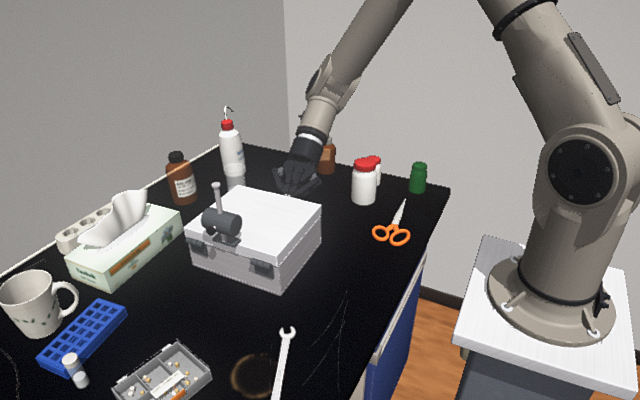

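The wrist view shows the lip roll (208–433, row ~245) centred over the closed fingertips, which have gone beneath it with no contact. Now I'll feel upward for contact, then start the arc gently.

```bash
python3 - <<'E'
from h import *
s0=env.get_state(); f0=np.array(s0["force"])
P0=tcpfor(0)
r=env.movel(P0+.012*Z,.03,stop_force=1.5); s=env.get_state()
off=np.array(s["tcp_pos"])-P0; print(r,s["time"],off.round(4),(np.array(s["force"])-f0).round(2))
np.savez("off.npz",off=off,f0=f0)
E
```

```text
True 3.9167 [-0.     -0.0004  0.0034] [ 1.27  0.46 -4.22]
```

```bash
python3 - <<'E'
from h import *
f0=np.load("off.npz")["f0"]
def go(th,v): env.movel(tcpfor(th,h=.0105),v); s=env.get_state(); print(round(th,2),round(s["time"],2),(np.array(s["force"])-f0).round(2))
for th in np.arange(.07,.71,.07): go(th,.05)
for n in("scene","side"):
    i,d=camera(n); cv2.imwrite(f"pics/c_{n}.png",i)
E
```

```text
0.07 4.36 [-1.68 -4.64 -2.07]
0.14 4.81 [-0.03 -5.24 -2.5 ]
0.21 5.26 [ 0.11 -3.6  -1.75]
0.28 5.71 [ 0.34 -4.65 -2.44]
0.35 6.16 [ 2.37 -2.73 -1.67]
0.42 6.61 [ 1.1  -0.96 -2.18]
0.49 7.06 [ 0.64 -0.5  -2.85]
0.56 7.51 [ 0.23 -0.19 -2.25]
0.63 7.96 [ 0.47 -0.01 -1.48]
0.7 8.41 [ 1.01 -0.78 -1.62]
```

View pics/c_scene.png

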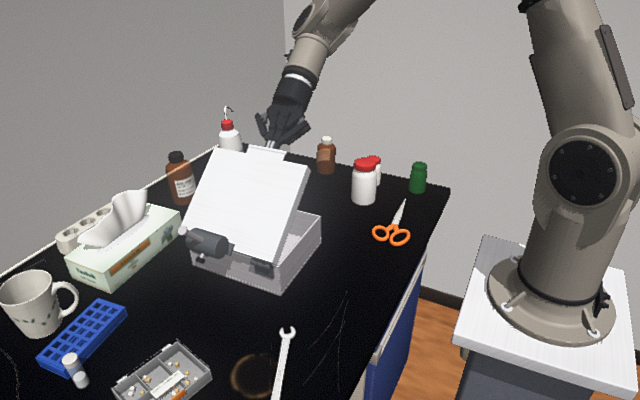

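The scene view shows the lid riding on the fingers, about 0.7 rad open. I'll continue in small steps, measuring the lid angle with a plane fit to the depth, and stop once the lid runs ahead of the finger.

```bash
cat >> h.py <<'E'
def lidangle():
    C=cal("scene"); i,d=camera("scene")
    P,u,v=cloud(C,d,(i.min(2)>120)&(cv2.cvtColor(i,cv2.COLOR_BGR2HSV)[...,1]<40))
    q=P-HIN; X=q@bx; Y=q@by
    m=(np.abs(Y)<.085)&(np.hypot(X,q[:,2])<.19)&(np.hypot(X,q[:,2])>.07)&(q[:,2]>.02)
    X,Zq=X[m],q[m,2]
    if len(X)<200: return None,len(X)
    th=np.arctan2(Zq,-X)-np.arctan2(.02,np.hypot(X,Zq))  # top face ~21 mm above hinge plane
    return float(np.median(th)),len(X)
E
python3 - <<'E'
from h import *
f0=np.load("off.npz")["f0"]
print(lidangle())
th=.7
while th<1.1:
    th+=.04
    env.movel(tcpfor(th,h=.0105),.05); s=env.get_state(); a,n=lidangle()
    print(round(th,2),round(s["time"],2),(np.array(s["force"])-f0).round(2),a,n)
    if a is not None and a>th+.12: break
E
```

```text
(0.7092679605910637, 5008)
0.74 8.88 [ 1.35  0.68 -1.7 ] 0.7521718294683745 5111
0.78 9.26 [ 0.6   0.28 -1.48] 0.7914405594041337 5213
0.82 9.63 [ 0.89  0.47 -0.21] 0.8307272300522602 5298
0.86 10.01 [-0.47 -0.59 -0.92] 0.8702617978861065 5393
0.9 10.38 [ 0.26  0.84 -0.8 ] 0.9144858521590387 5473
0.94 10.76 [ 0.31 -0.54 -0.53] 0.9657538365875703 5567
0.98 11.13 [ 0.72 -0.54 -1.15] 1.0315229604935774 5631
1.02 11.51 [ 0.53 -0.14 -1.52] 1.165316825032826 5740
```

The lid tipped over (1.17 rad against the finger's 1.02), so I back off now.

```bash
python3 - <<'E'
from h import *
p=np.array(env.get_state()["tcp_pos"])
env.movel(p-.06*D,.2); print(env.get_state()["time"],lidangle())
env.movel(p-.06*D+np.array([0,-.06,.03]),.2); print(env.get_state()["time"],lidangle())
env.dwell(.5); print(env.get_state()["time"],lidangle())
i,d=camera("scene"); cv2.imwrite("pics/d_scene.png",i)
i,d=camera("side"); cv2.imwrite("pics/d_side.png",i)
E
```

```text
12.0083 (1.8146801235118046, 3948)
12.5417 (1.8146738126372424, 3962)
13.0917 (1.8147156247096947, 3968)
```

View pics/d_scene.png

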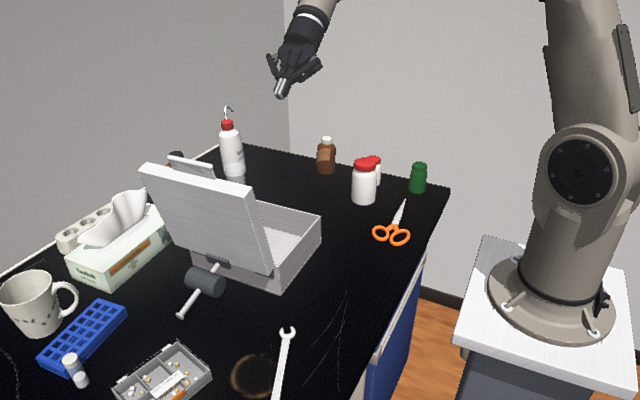

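View pics/d_side.png

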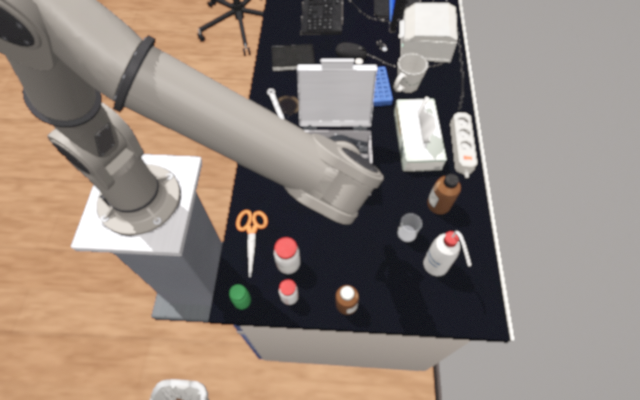

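The lid lies on its stop (1.81 rad measured), and the jar and bottle are where they were. Next I'll hover over the jar with the camera on the far side from the tall jar and measure it.

```bash
python3 - <<'E'
from h import *
j=np.array([.463,-.266])
for yaw in (180,165,195,-170,0,20,-20):
    r=Ro.from_euler('z',yaw,degrees=True)*Ro.from_matrix(np.array([[0,1,0],[1,0,0],[0,0,-1.]]).T)
    print(yaw,[ (lambda s: None if s is None else np.round(s,2))(kin.inverse_kinematics(p,q4(r))) for p in ([*j,.26],[*j,.1],[*(BOX[:2]-.02*bx[:2]),.25],[*(BOX[:2]-.02*bx[:2]),.1])])
E
```

```text
180 [array([ 1.35,  0.63, -1.28,  1.88,  0.67,  1.15,  2.96]), array([ 1.01,  0.67, -0.79,  2.  ,  0.7 ,  0.76,  2.94]), array([ 0.34,  0.51, -0.85,  1.8 ,  0.45,  1.03,  2.45]), array([ 0.21,  0.69, -0.69,  1.9 ,  0.62,  0.78,  2.32])]
165 [array([ 1.09,  0.42, -0.86,  1.89,  0.38,  1.  ,  2.95]), array([ 0.92,  0.63, -0.65,  2.  ,  0.58,  0.7 ,  2.77]), array([ 0.29,  0.49, -0.78,  1.81,  0.4 ,  1.01,  2.23]), array([ 0.16,  0.67, -0.62,  1.9 ,  0.56,  0.75,  2.1 ])]
195 [array([ 0.31,  0.29,  0.12,  1.94, -0.04,  0.9 , -2.43]), array([-0.03,  0.61,  0.57,  2.07, -0.56,  0.62, -1.95]), array([ 0.53,  0.67, -1.18,  1.79,  0.68,  1.16,  2.53]), array([-0.88,  0.75,  0.79,  1.97, -0.79,  0.76, -2.49])]
-170 [array([ 0.3 ,  0.3 ,  0.13,  1.95, -0.05,  0.9 , -2.52]), array([-0.05,  0.62,  0.6 ,  2.07, -0.59,  0.62, -2.01]), array([ 0.53,  0.67, -1.18,  1.79,  0.68,  1.16,  2.44]), array([-0.89,  0.76,  0.81,  1.97, -0.81,  0.77, -2.56])]
0 [array([ 0.45,  0.3 , -0.06,  1.94,  0.02,  0.91,  0.39]), array([ 0.4 ,  0.54,  0.01,  2.04, -0.01,  0.57,  0.41]), array([-0.16,  0.38, -0.19,  1.84,  0.09,  0.93, -0.39]), array([-0.29,  0.58, -0.02,  1.94,  0.02,  0.62, -0.32])]
20 [array([ 0.51,  0.3 , -0.12,  1.93,  0.05,  0.91,  0.71]), array([ 0.45,  0.54, -0.06,  2.04,  0.06,  0.57,  0.7 ]), array([-0.14,  0.38, -0.21,  1.84,  0.1 ,  0.93, -0.05]), array([-0.27,  0.59, -0.05,  1.93,  0.05,  0.62,  0.  ])]
-20 [array([ 0.41,  0.3 , -0.01,  1.94,  0.  ,  0.91,  0.05]), array([ 0.35,  0.54,  0.07,  2.04, -0.07,  0.56,  0.12]), array([-0.17,  0.38, -0.18,  1.84,  0.08,  0.93, -0.73]), array([-0.33,  0.59,  0.04,  1.94, -0.03,  0.62, -0.63])]
```

```bash
cat >> h.py <<'E'
def down(yaw): return Ro.from_euler('z',yaw,degrees=True)*Ro.from_matrix(np.array([[0,1,0],[1,0,0],[0,0,-1.]]).T)
E
python3 - <<'E'
from h import *
env.reach([.463,-.266,.25],q4(down(-165))); env.grip(.085)
s=env.get_state(); print(s["time"],s["opening"],np.round(s["qpos"],2))
C=cal("wrist"); i,d=camera("wrist"); cv2.imwrite("pics/e_wrist.png",i); np.savez("e.npz",i=i,d=d,c=np.array([C],dtype=object))
print(proj(C,[.463,-.266,.078]),(-C[1].T@C[2]).round(3))
hsv=cv2.cvtColor(i,cv2.COLOR_BGR2HSV); m=(((hsv[...,0]<8)|(hsv[...,0]>172))&(hsv[...,1]>120)&(hsv[...,2]>50)).astype(np.uint8)
for k in cv2.findContours(m,cv2.RETR_EXTERNAL,cv2.CHAIN_APPROX_NONE)[0]:
    if cv2.contourArea(k)>100:
        (u,v),r=cv2.minEnclosingCircle(k); print("red",cv2.boundingRect(k),cv2.contourArea(k),onplane(C,u,v,.078).round(4))
P,u,v=cloud(C,d); q=np.hypot(P[:,0]-.463,P[:,1]+.266)<.045
for lo,hi in((.074,.09),(.03,.07)):
    Q=P[q&(P[:,2]>lo)&(P[:,2]<hi)]; print(lo,len(Q),Q.min(0).round(4),Q.max(0).round(4),((Q.min(0)+Q.max(0))/2).round(4))
E
```

```text
16.5417 0.08500607999089935 [ 0.28  0.31  0.15  1.96 -0.06  0.88 -2.42]
(np.float64(320.6399716904388), np.float64(204.90470048178875)) [ 0.485 -0.347  0.32 ]
red (348, 359, 19, 21) 256.5 [ 0.3899 -0.119   0.078 ]
red (261, 291, 119, 94) 5729.5 [ 0.4339 -0.1552  0.078 ]
red (287, 156, 25, 26) 107.0 [ 0.4837 -0.2898  0.078 ]
red (271, 154, 100, 97) 4721.5 [ 0.4636 -0.2649  0.078 ]
red (198, 64, 248, 85) 4447.5 [ 0.4821 -0.3397  0.078 ]
red (172, 58, 24, 25) 203.0 [ 0.5784 -0.335   0.078 ]
0.074 1843 [ 0.4447 -0.2844  0.0741] [ 0.4831 -0.2462  0.0805] [ 0.4639 -0.2653  0.0773]
0.03 788 [ 0.4421 -0.2872  0.0301] [ 0.486  -0.2562  0.0699] [ 0.4641 -0.2717  0.05  ]
```

View pics/e_wrist.png

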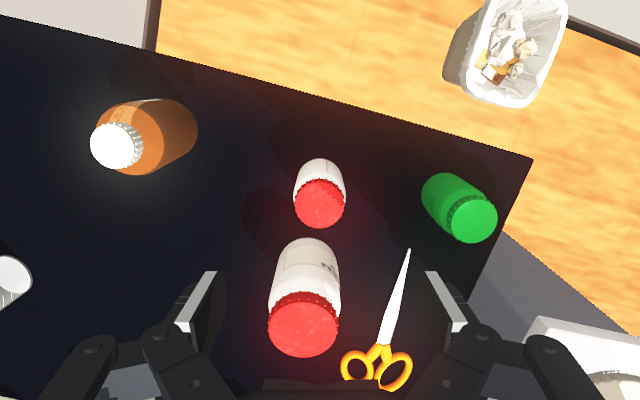

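The view shows the small jar at (320,200), midway between the jaws, and the tall jar at (303,300). The jar axis measures (0.464, -0.265). I'll descend, grip and lift.

```bash
python3 - <<'E'
from h import *
r=down(-170)
env.movel([.464,-.265,.20],.2,rot=q4(r))
t=env.movel([.464,-.265,.10],.12,stop_force=8); s=env.get_state(); print(t,s["time"],np.round(s["tcp_pos"],4),np.round(s["force"],2))
env.grip(0.03,30); s=env.get_state(); print(s["opening"],s["time"],np.round(s["force"],2))
env.movel([.464,-.265,.25],.15); s=env.get_state(); print(s["opening"],s["time"],np.round(s["force"],2),np.round(s["qpos"],2))
for n in("wrist","scene","side"):
    i,d=camera(n); cv2.imwrite(f"pics/f_{n}.png",i)
E
```

```text
False 17.975 [ 0.4645 -0.2653  0.1007] [ 0.09 -0.22  0.88]
0.042137518404581936 18.45 [-1.3   0.09  6.85]
0.04186036108892553 19.6 [-0.66 -0.08 -2.17] [ 0.26  0.31  0.17  1.96 -0.07  0.88 -2.5 ]
```

View pics/f_wrist.png

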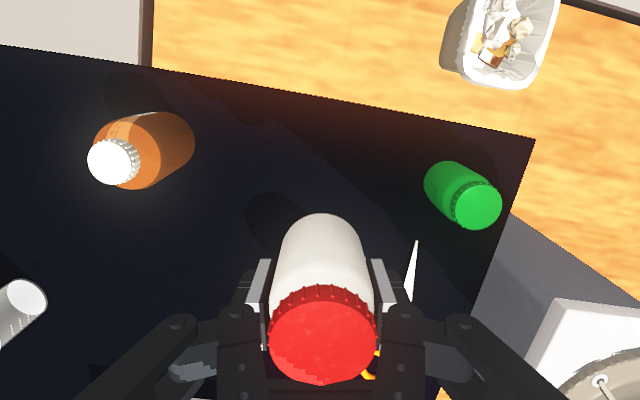

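View pics/f_scene.png

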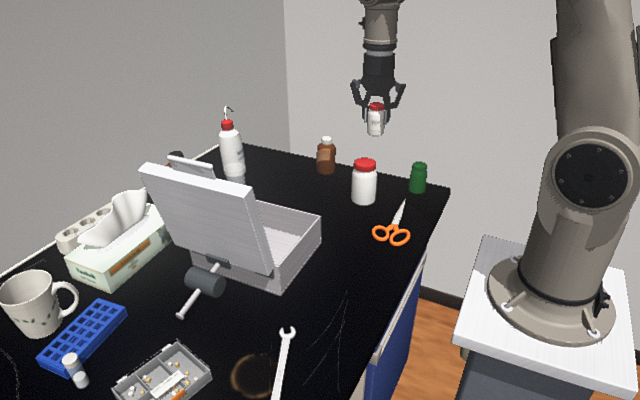

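The jar is held upright in the jaws. Next I'll carry it over the box and lower it with a force stop.

```bash
python3 - <<'E'
from h import *
r=down(-120); T=BOX-.02*bx
env.reach([T[0],T[1],.25],q4(r)); s=env.get_state(); print(s["time"],np.round(s["tcp_pos"],4),np.round(s["qpos"],2),s["opening"])
i,d=camera("wrist"); cv2.imwrite("pics/g_wrist.png",i)
i,d=camera("scene"); cv2.imwrite("pics/g_scene.png",i); print(lidangle())
E
```

```text
21.2083 [0.5661 0.1116 0.2499] [-0.2   0.38 -0.13  1.84  0.06  0.93 -2.46] 0.042187683195634915
(1.8131812223207007, 4582)
```

View pics/g_wrist.png

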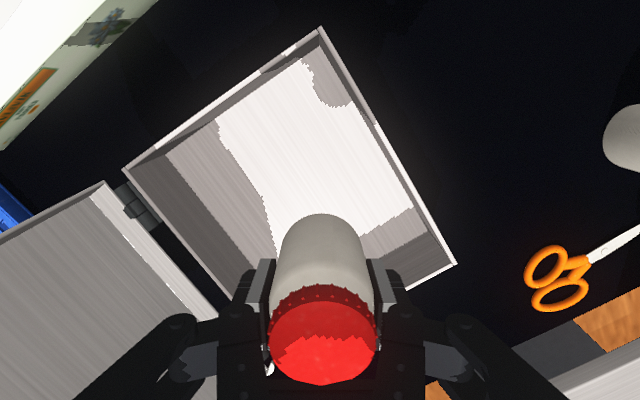

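View pics/g_scene.png

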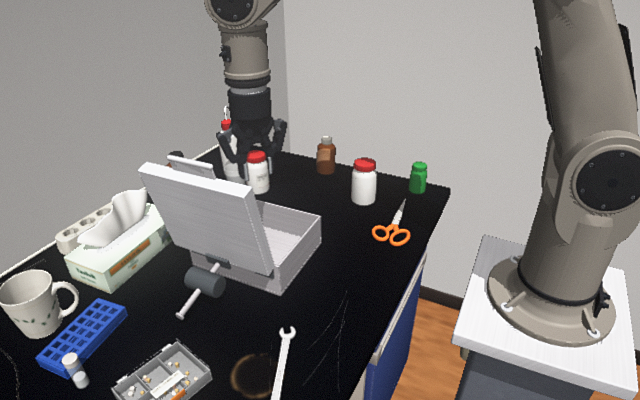

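```bash
python3 - <<'E'
from h import *
T=BOX-.02*bx
env.movel([T[0],T[1],.135],.15)
t=env.movel([T[0],T[1],.1065],.03,stop_force=4); s=env.get_state(); print(t,s["time"],np.round(s["tcp_pos"],4),np.round(s["force"],2))
env.dwell(.2); 
env.grip(.06); s=env.get_state(); print(s["time"],s["opening"],np.round(s["force"],2))
env.grip(.078)
t=env.movel([T[0],T[1],.30],.15,stop_force=6); s=env.get_state(); print(t,s["time"],np.round(s["tcp_pos"],4))
for n in("wrist","scene","side"):
    i,d=camera(n); cv2.imwrite(f"pics/h_{n}.png",i)
C=cal("wrist"); i,d=camera("wrist")
hsv=cv2.cvtColor(i,cv2.COLOR_BGR2HSV); m=(((hsv[...,0]<8)|(hsv[...,0]>172))&(hsv[...,1]>120)&(hsv[...,2]>50))
P,u,v=cloud(C,d,m); q=np.abs(P[:,0]-.566)<.1
q&=(np.abs(P[:,1]-.114)<.08)&(P[:,2]>.03)&(P[:,2]<.12); Q=P[q]; Q=Q[Q[:,2]>np.percentile(Q[:,2],95)-.006]
print("cap",len(Q),np.median(Q[:,2]),((Q.min(0)+Q.max(0))/2).round(4),BOX.round(4)); print(lidangle())
c=np.linalg.lstsq(np.c_[Q[:,:2],np.ones(len(Q))],Q[:,2],rcond=None)[0]; print("tilt",np.hypot(*c[:2]))
E
```

```text
True 23.0917 [0.5656 0.114  0.1086] [ 0.3  -0.43  5.81]
23.6083 0.060084753983788514 [ 0.35  0.73 -0.78]
False 25.3667 [0.5654 0.1139 0.299 ]
cap 1382 0.08623041009945154 [0.5657 0.1133 0.0851] [0.5651 0.134  0.    ]
(1.8145590042747077, 3985)
tilt 0.01875960274938068
```

View pics/h_wrist.png

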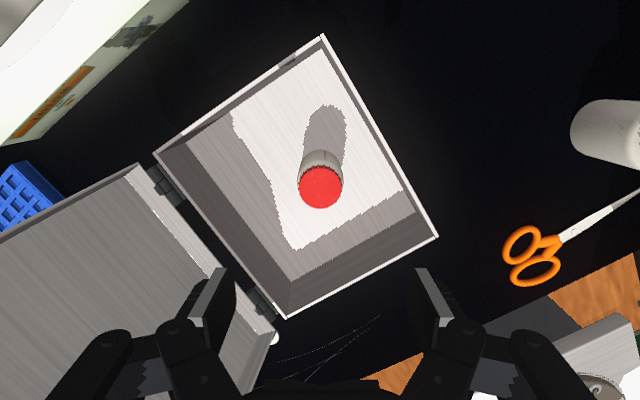

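View pics/h_scene.png

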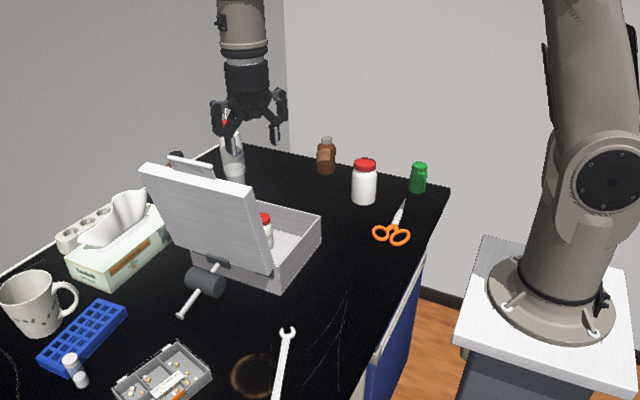

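View pics/h_side.png

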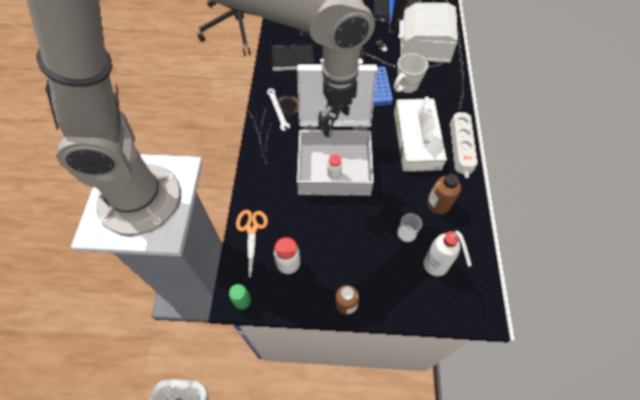

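The jar stands upright on the box floor: cap top at 0.086 m, tilt about 0.02 rad, 20 mm from the box centre. The gripper is clear, the lid is on its stop, and the bottle is unmoved at (347,298). I'll hand the job in.

```bash
python3 -c "
from h import *
print(job.job_done(), env.get_state()['time'])"
```

```text
the job is handed in; nothing more can be done
the job is handed in; nothing more can be done
```

The short white jar is standing upright in the box with the lid open, and I handed the job in. The robot's clock read about 25.4 s at my last check, against the 61 s limit.

- **Lid:** I lifted it by the lip from below with closed fingers tilted 40° down. Force changes on the tool stayed below about 6 N. I stopped when the camera showed the lid running ahead of the fingers (1.17 rad against 1.02), and it lay back on its stop by itself. It measured 1.81 rad then and again at the end.
- **Jar:** I picked the smaller of the two white jars with red lids and set it down with a force stop. The last picture has its cap top at 86 mm (8 mm floor plus the 78 mm jar). It is tilted about 0.02 rad and stands about 21 mm from the box centre.
- **Bottle and gripper:** the brown bottle is at the same pixel as at the start (347,298 in the side view). The gripper is open and clear of everything.

No check failed. The hand-in gave no verdict, so these are my own measurements only.

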